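# Latch the cuvette slide in the beam and start the reading

### The arm

A 7-joint arm with a two-finger parallel gripper is mounted at the origin on the work surface. World frame = base frame: x ahead of the robot, y to its left, z up, the work surface at z = 0. Lengths are in m, angles in rad, forces in N, time in s.
With the tool pointing down it reaches from about 0.4 to 0.85 m from the base axis. Payload 6.9 kg.
Tool frame: the origin (TCP) lies on the centre line of the jaws, within the pads' length; the fingertips stand 8 mm ahead of it and the grasp point (between the pads) lies 11 mm behind it; x points along the fingers, y is the direction in which the jaws open and shut, and the axes are right-handed (so a half turn about x gives the same grasp; the last joint's range is limited). The gripper opens to 85 mm and grips with 20 to 120 N. Pads are 22 mm wide; open, the fingers measure 114 mm over their backs; the gripper's body (76 mm by 85 mm) begins 54 mm behind the grasp point. The pads swing forward as they close: fully open they stand 13 mm farther back than shut.
Start: joints at [-1.185, 0.507, -0.238, 1.5, 0.126, 1.149, -0.155], TCP at [0.173, 0.601, 0.239] pointing down, gripper open.
Joint ranges: [-3.08, 3.08], [-0.24, 2.05], [-1.43, 1.35], [0, 2.5], [-1.52, 4.66], [0.17, 1.96], [-2.89, 2.89]. Speed limits (rad/s): [2.39, 2.39, 3.14, 3.14, 3.14, 3.14, 3.14].

### API

Orientations are given as a unit quaternion [x, y, z, w].
In Python, from station import r gives the robot as it stands. The module is installed in compiled form; this text tells all that it offers.
- The arm moves only by the tool move_arm, never from a script. Its argument "steps" is a list of rows, each an object of numbers: "tx", "ty", "tz": the shift along the tool's x, y, z in units of 3 cm (1.0 is 3 cm); "ax", "ay", "az": the turn, a rotation vector about the tool's x, y, z in units of 4 degrees (1.0 is 4 degrees). In form: [{"tx": .., "ty": .., "tz": .., "ax": .., "ay": .., "az": ..}, ...]. A call has 1 to 10 rows; each row shifts and turns the commanded pose from where the row before left it, along the tool's axes as they then stand; what a row does not reach is not made up. A row lasts 1/12 s, in which the tool goes at most 41.7 mm and 7.16 degrees, less where a joint would pass 70% of its speed; a pose out of reach is approached as far as the arm can. A call with a number of a shift or a turn outside -1 to 1 is refused whole. A call with a gripper value outside its range is refused whole. "gripper" is the gripper's target within -1 to 1 (fully open at 1, half-way at 0, shut at -1), set as the call begins (left out, the last holds). The fingers move at their own pace and stop on an object; the grip force is fixed at half the most. Time passes only in rows, so rows that do not move let the fingers close. It gives the time, the measured TCP pose, the force and the opening at its end, in the units of the state.
- r.read_state(): the state, without advancing time (a new reading comes with each control period).
- r.get_image(name): name is "side" or "top"; returns the picture (420x560x3 uint8, blue, green, red); there is no depth.
- r.calibration(name): a dict with "K" (3x3 intrinsics, pixels), "rvec" (rotation vector, rad) and "tvec" (3), from world to camera coordinates, as OpenCV has them. Camera axes: x right, y down, z forward; pixel columns grow to the right and rows downward; lengths in m; the calibration is good to about 2 mm. A picture is of the moment at which its call begins. calibration takes no time and is no camera call.
- r.close_job(): hands the job in, once; it reports no verdict.
The state is a dict: "clock": time; "joint_pos": joint angles; "qd": joint speeds; "tau": joint torques, N m; "tool_pos": TCP position; "eef_rot": TCP orientation; "ft_force": force on the tool from outside, world axes, zero at the start; "torque": the same for the moment, N m; "finger_gap": finger opening in m.
Only numpy, scipy, OpenCV 4.12 (cv2) and the standard library are available. Lean on these libraries where they do the work, as an engineer would, in place of code of your own. Each camera call takes 0.05 s, during which the arm holds its last target.

### The job

Push the photometer's sample slide by its blue thumb plate with the fingertips all the way in to its end stop, then let go so that its spring brings it back and it latches against the stop pin with the cuvette in the beam. Once it is latched, press the green measure key right down, let it come up again and move clear. Grip nothing; leave the cuvette, the stop pin, the two grey keys and everything else on the bench untouched.

Things in the scene. Friction and masses are not known exactly. Their poses are not given: they have to be found in the camera images.
- photometer: White bench photometer, fixed, 220 mm deep (its x) by 320 mm wide (its y), flat deck 55 mm above the bench. Origin: centre of its underside, on the bench; x to its rear, y to its left, z up; yaw changes. The slide runs along y at x 35 mm between two rails 10 mm high (x 10.5 and 59.5, y -25..145 mm). A tilted display lies on the deck at x -98..-34, y -138..-42 mm, below 71 mm.
- hood (a point): Middle of the hood's mouth, the opening of the tunnel (50 mm wide, 62 mm high) into which the slide runs, at deck level: x 35, y -30, z 55 mm in the photometer's frame. The pale hood covers x -20..98, y -150..-30 mm there and is 129 mm high above the bench.
- sample_slide (a joint): Travel of the aluminium sample slide, m: 0 = out (start), growing along the photometer's -y, 0.060 = hard end stop. Return spring 3.5 N at 0 to 8 N at 0.060, plus up to 2 N while its ramp lifts the stop pin and 18 N per m/s of damping. Pushed beyond 0.045 the pin drops behind the ramp: let go, it returns within 0.5 s and is held at about 0.0435 (latched). Let go sooner, it springs right out.
- slide_push (a point): Centre of the push face of the slide's blue upright thumb plate (40 mm wide in x, 6 mm thick); moves with the slide; axes as the photometer's. The face looks to +y; push it to -y. It is 85 mm above the bench, the plate's top edge 15 mm higher; on its +y side are only the deck 30 mm below and the rails' tops 20 mm below. At travel 0: x 35, y 118, z 85 mm in the photometer's frame.
- slide_seat (a point): Middle of the floor of the slide's black square cuvette holder, on which the cuvette stands (67 mm above the bench); moves with the slide. At travel 0 at x 35, y -12 mm in the photometer's frame; latched it is 26 mm inside the hood. The holder is 24 mm square and 20 mm high, its well 14 mm square.
- stop_pin: Sprung stop pin: 8 mm brass pin with a 20 mm red knob, upright in a steel bridge over the slide at x 35, y 20 mm in the photometer's frame; knob top 112 mm above the bench, 7 mm more while the ramp lifts it. Origin: the pin's lower end, 68 mm above the bench when it is down. Works by itself.
- cuvette: Clear cuvette with pink sample, 12.5 mm square, 45 mm high, 12 g, standing loose in the slide's holder, its top 112 mm above the bench. Origin: centre of its underside. Stays in the holder.
- measure_key (a joint): Travel of the green measure key, m: 0 = up, 0.005 = fully down (pressed vertically); sprung, 1.2 N at the top to 4 N at the bottom.
- measure_key_top (a point): Centre of the top of the green measure key, a round key 24 mm across in a black bezel 40 mm across and 4 mm high; key top 68 mm above the bench, 13 mm above the deck, at x -66, y 108 mm in the photometer's frame. Moves with the key.
- zero_key (a joint): Travel of the first grey key, same kind as the green one, at x -66, y 55 mm in the photometer's frame (53 mm to the right of the green key). Not to be pressed.
- lamp_key (a joint): Travel of the second grey key, same kind, at x -66, y 2 mm in the photometer's frame. Not to be pressed.
- tip_box: Light blue box of pipette tips, 80 x 118 mm, 60 mm high with the tips, loose beside the photometer. Origin: centre of its underside.
- cuvette_rack: White rack with spare cuvettes, one piece, 60 x 110 mm, 51 mm high, loose beside the photometer. Origin: centre of its underside.
- reagent_bottle: Amber bottle with blue cap, 58 mm across, 115 mm high, loose beside the photometer. Origin: centre of its underside.
- beaker: Glass beaker, 68 mm across, 85 mm high, loose beside the photometer. Origin: centre of its underside.
- marker: White and blue marker pen lying along its y, 118 mm long, 16 mm thick, in front of the photometer. Origin: under its middle.
- pipette: Grey hand pipette lying along its y, 265 mm long, 28 mm thick, behind the photometer. Origin: under its handle's lower part.

How it is judged:
By the outcome, as a careful person would: the job done as asked, in the order asked, and still so for the second after the job is handed in, with the robot touching nothing.
It also fails if it takes over 38 s, if anything falls off the work surface, if the arm or the gripper's body presses on something with over 40 N, if the wrist force passes 120 N, or if a joint passes its speed limit or range.

## Working session

There is one attempt and no reset: what is moved stays moved. The work goes in short steps, Python scripts to look and compute and a tool call to move; the robot and the scene stay as the last step left them, time stands still between calls to the robot, and variables do not carry over. Pictures are saved under pics/ and viewed, and the job is handed in when it is done.

Besides the shell and the picture viewer there is one more tool, called after "Emit:" by a JSON object that holds its "api" and its "payload", one argument or row to a line. move_arm: Moves the arm, as the interface text tells. Its arguments: {"type":"object","properties":{"steps":{"type":"array"},"gripper":{"type":"number"}},"required":["steps"]}

```bash
mkdir -p pics
python3 - <<'E'
from station import r
import cv2,numpy as np
print(r.read_state())
for n in("side","top"):
    cv2.imwrite(f"pics/{n}0.png",r.get_image(n)); print(n,r.calibration(n))
E
```

```text
{'clock': 0.0, 'joint_pos': array([-1.18551468,  0.50832869, -0.23746447,  1.50112383,  0.12569263,
        1.14891579, -0.15482353]), 'qd': array([-1.00941968e-03,  4.47077772e-04, -1.07965929e-04, -7.01012703e-04,
       -9.91117699e-05,  1.27598386e-03, -1.03488611e-03]), 'tau': array([ 1.77709051e-03, -6.20603800e+01, -2.18558438e+00, -2.49653953e+01,
        1.27699421e-02,  1.20547161e-02, -2.97630754e-05]), 'tool_pos': array([0.172561  , 0.60019627, 0.23843636]), 'eef_rot': array([ 0.0979879 ,  0.70026351, -0.09924701,  0.70012815]), 'ft_force': array([0.73015347, 0.77238615, 0.83234603]), 'torque': array([-0.00594292,  0.00145551, -0.02400063]), 'finger_gap': 0.08548153528893092}
side {'K': array([[405.7161584 ,   0.        , 279.45809616],
       [  0.        , 405.7161584 , 212.39812992],
       [  0.        ,   0.        ,   1.        ]]), 'rvec': array([ 0.7234635 , -2.43945625,  1.27941767]), 'tvec': array([0.47860761, 0.24624005, 0.61412902])}
top {'K': array([[388.18657786,   0.        , 271.89460187],
       [  0.        , 388.18657786, 211.39936979],
       [  0.        ,   0.        ,   1.        ]]), 'rvec': array([ 2.13672953, -2.11133911,  0.16156912]), 'tvec': array([0.01309008, 0.58420373, 0.92237585])}
```

View pics/side0.png

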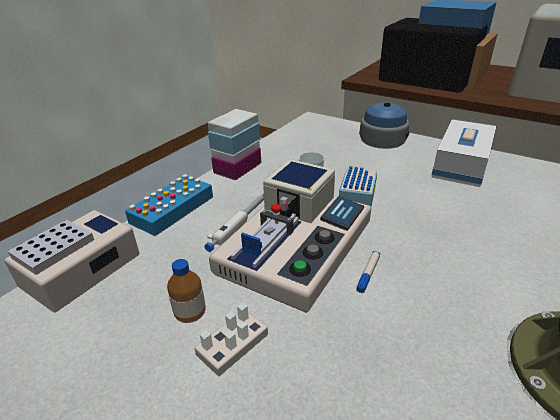

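View pics/top0.png

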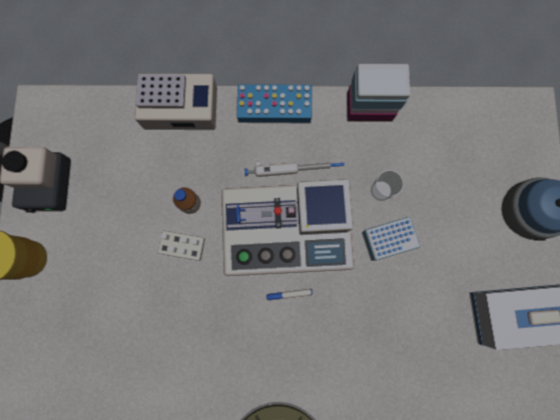

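Run:
```python
import cv2
a=cv2.imread("pics/top0.png")[175:285,210:365];cv2.imwrite("pics/tc.png",cv2.resize(a,None,fx=5,fy=5,interpolation=cv2.INTER_CUBIC))
a=cv2.imread("pics/side0.png")[155:310,200:380];cv2.imwrite("pics/sc.png",cv2.resize(a,None,fx=4,fy=3.8,interpolation=cv2.INTER_CUBIC))
```

```text
(no output)
```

View pics/tc.png

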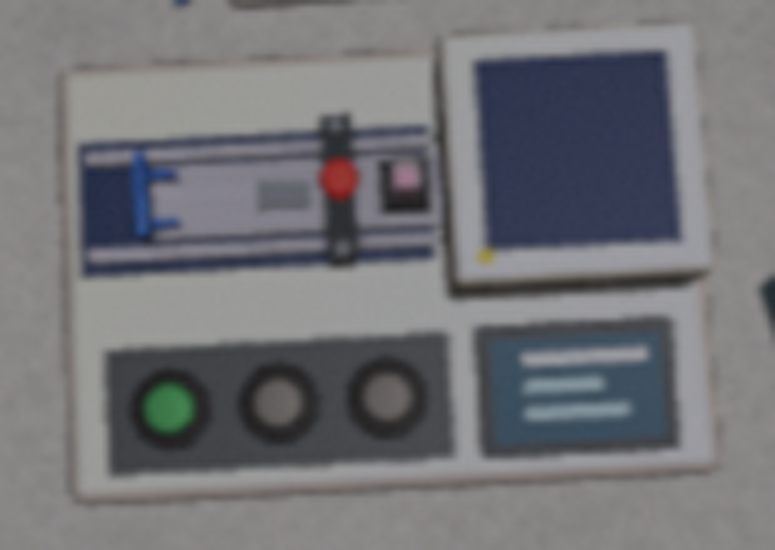

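View pics/sc.png

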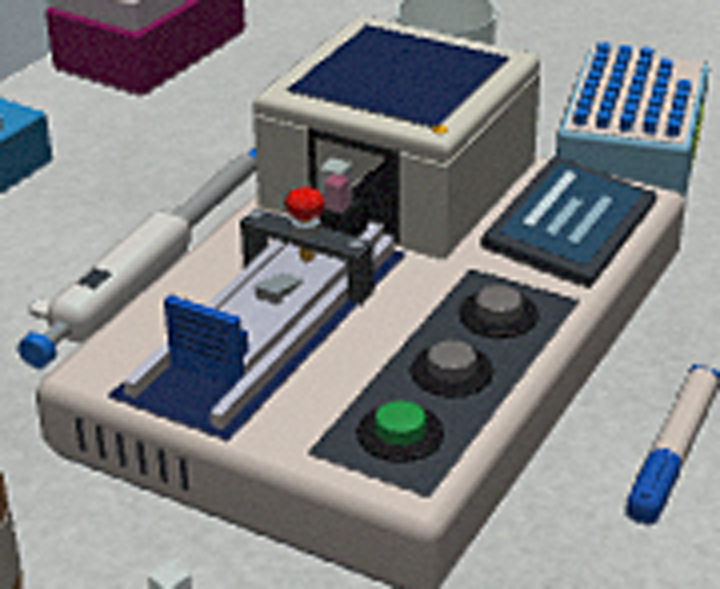

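```bash
cat > h.py <<'E'
import numpy as np,cv2
from scipy.optimize import least_squares
from scipy.spatial.transform import Rotation as R
from station import r
def proj(n,P):
    c=r.calibration(n); return cv2.projectPoints(np.array(P,float).reshape(-1,3),c["rvec"],c["tvec"],c["K"],None)[0].reshape(-1,2)
def w(p,P):
    c,s=np.cos(p[2]),np.sin(p[2]); P=np.array(P,float).reshape(-1,3)/1000
    return np.c_[p[0]+c*P[:,0]-s*P[:,1],p[1]+s*P[:,0]+c*P[:,1],P[:,2]]
E
cat > fit.py <<'E'
from h import *
obj=dict(g=(-66,108,68),k1=(-66,55,68),k2=(-66,2,68),kn=(35,20,106),pt=(35,115,100),c1=(55,118,100),c2=(15,118,100))
top=dict(g=(168,408),k1=(279,401),k2=(387,397),kn=(340,180),pt=(142,195))
sid=dict(g=(401,417),k1=(451,355),k2=(498,297),kn=(304,205),c1=(168,298),c2=(245,327))
T=[((u+.5)/5-.5+210,(v+.5)/5-.5+175) for u,v in top.values()]
S=[((u+.5)/4-.5+200,(v+.5)/3.8-.5+155) for u,v in sid.values()]
def f(p,m=3):
    o=[]
    if m&1:o.append(proj("top",w(p,[obj[k] for k in top]))-T)
    if m&2:o.append(proj("side",w(p,[obj[k] for k in sid]))-S)
    return np.vstack(o).ravel()
for m in(1,2,3):
    s=least_squares(f,[.5,0,0],args=(m,));print(m,s.x,np.round(s.fun.reshape(-1,2),2).tolist())
p=s.x
for n,q in dict(push=(35,118,85),green=(-66,108,68),knob=(35,20,112)).items():print(n,w(p,q))
np.save("p.npy",p)
E
python3 fit.py
```

```text
1 [ 0.54288121 -0.01659292  0.06269383] [[0.18, 0.11], [-0.09, 0.4], [0.26, 0.09], [-0.01, -0.05], [-0.33, -0.56]]
2 [ 0.54230319 -0.01457384  0.07215812] [[0.71, -0.38], [0.91, -0.43], [0.69, -0.01], [0.47, -0.11], [-0.74, 0.99], [-1.95, -0.48]]
3 [ 0.54275996 -0.01566909  0.06890217] [[-0.03, 0.43], [-0.3, 0.58], [0.05, 0.13], [-0.49, 0.05], [-0.8, -0.21], [0.59, -0.8], [0.86, -0.78], [0.7, -0.3], [0.59, -0.47], [-0.68, 0.51], [-1.96, -0.95]]
push [[0.56955288 0.10446059 0.085     ]]
green [[0.46948102 0.0875307  0.068     ]]
knob [[0.57629996 0.00669312 0.112     ]]
```

```bash
cat >> h.py <<'E'
def back(n,u,v,z):
    c=r.calibration(n);Rm=cv2.Rodrigues(c["rvec"])[0];C=-Rm.T@c["tvec"]
    d=Rm.T@np.linalg.solve(c["K"],[u,v,1]);return C+d*(z-C[2])/d[2]
def units(target,rot=None,st=None):
    st=st or r.read_state();M=R.from_quat(st["eef_rot"]).as_matrix()
    return M.T@(np.array(target)-st["tool_pos"])/.03
E
python3 - <<'E'
from h import *
st=r.read_state();M=R.from_quat(st["eef_rot"]).as_matrix();print(M.round(3))
for u,v,z in((10,255,0),(10,255,.2),(40,255,.0),(15,160,.15),(65,180,0),(185,200,.115),(0,300,.2)):print(u,v,z,back("top",u,v,z).round(3))
c=r.calibration("top");print(proj("top",[st["tool_pos"]]),proj("side",[st["tool_pos"]]))
# desired orientation: tool x down, tool y along photometer x dir
p=np.load("p.npy");yaw=p[2]
for s in(1,-1):
  for k in(0,1):
    y=s*np.array([np.cos(yaw+k*np.pi/2),np.sin(yaw+k*np.pi/2),0]);x=np.array([0,0,-1.]);D=np.c_[x,y,np.cross(x,y)]
    print(s,k,np.degrees(R.from_matrix(M.T@D).as_rotvec()).round(1), st["joint_pos"][6])
E
```

```text
[[-0.     0.276  0.961]
 [-0.002  0.961 -0.276]
 [-1.    -0.002  0.   ]]
10 255 0 [0.47  0.705 0.   ]
10 255 0.2 [0.46  0.565 0.2  ]
40 255 0.0 [0.471 0.625 0.   ]
15 160 0.15 [0.682 0.617 0.15 ]
65 180 0 [0.673 0.581 0.   ]
185 200 0.115 [0.598 0.224 0.115]
0 300 0.2 [0.367 0.574 0.2  ]
[[-42.00944101 407.33489902]] [[268.183242   967.20859377]]
1 0 [70.   0.1  0.1] -0.1548003212271769
1 1 [-20.   -0.    0.1] -0.1548003212271769
-1 0 [-1.1e+02 -1.0e-01  1.0e-01] -0.1548003212271769
-1 1 [1.6e+02 1.0e-01 0.0e+00] -0.1548003212271769
```

Run:
```python
from h import *
p=np.load("p.npy")
t=w(p,(35,150,200))[0];print(t,units(t))
```

```text
[0.56734976 0.13638466 0.2       ] [  1.30262206 -11.22488683  16.9181781 ]
```

Emit:
{"api": "move_arm", "payload": {
  "gripper": -1,
  "steps": [
    {"ty": -0.9, "tz": 0.5},
    {"ty": -0.9, "tz": 0.8},
    {"ty": -0.9, "tz": 0.8},
    {"ty": -0.9, "tz": 0.9},
    {"ty": -0.9, "tz": 1},
    {"ty": -0.9, "tz": 1},
    {"ty": -0.9, "tz": 1},
    {"ty": -0.9, "tz": 1},
    {"ty": -0.6, "tz": 1},
    {"ty": -0.6, "tz": 1}
  ]
}}

```text
invalid input
```

Run:
```python
from h import *
p=np.load("p.npy");st=r.read_state()
t=w(p,(35,150,200))[0];print(st["tool_pos"],st["joint_pos"],units(t))
```

```text
[0.17254876 0.60025528 0.23852154] [-1.18550589  0.50825236 -0.23752672  1.50102061  0.12569871  1.14891471
 -0.15480032] [  1.30262206 -11.22488683  16.9181781 ]
```

Emit:
{"api": "move_arm", "payload": {
  "gripper": -1,
  "steps": [
    {"tx": 0, "ty": -0.9, "tz": 0.5, "ax": 0, "ay": 0, "az": 0},
    {"tx": 0, "ty": -0.9, "tz": 0.8, "ax": 0, "ay": 0, "az": 0},
    {"tx": 0, "ty": -0.9, "tz": 0.8, "ax": 0, "ay": 0, "az": 0},
    {"tx": 0, "ty": -0.9, "tz": 0.9, "ax": 0, "ay": 0, "az": 0},
    {"tx": 0, "ty": -0.9, "tz": 1, "ax": 0, "ay": 0, "az": 0},
    {"tx": 0, "ty": -0.9, "tz": 1, "ax": 0, "ay": 0, "az": 0},
    {"tx": 0, "ty": -0.9, "tz": 1, "ax": 0, "ay": 0, "az": 0},
    {"tx": 0, "ty": -0.9, "tz": 1, "ax": 0, "ay": 0, "az": 0},
    {"tx": 0, "ty": -0.6, "tz": 1, "ax": 0, "ay": 0, "az": 0},
    {"tx": 0, "ty": -0.6, "tz": 1, "ax": 0, "ay": 0, "az": 0}
  ]
}}

```text
clock: 0.93
tool_pos: [0.3631, 0.2818, 0.2393]
eef_rot: [0.099, 0.7, -0.099, 0.7]
ft_force: [0.6, 0.3, 0.2]
finger_gap: 0.0001
```

Run:
```python
from h import *
p=np.load("p.npy");st=r.read_state()
t=w(p,(35,150,200))[0];print(st["tool_pos"],st["joint_pos"],units(t))
```

```text
[0.36308784 0.28179112 0.23932241] [-0.59650826  0.25039893 -0.14915745  1.91381668  0.04452314  0.98079855
  0.52467627] [ 1.31154619 -2.77410027  7.88373976]
```

Emit:
{"api": "move_arm", "payload": {
  "steps": [
    {"tx": 0, "ty": -0.4, "tz": 1, "ax": 0, "ay": 0, "az": 0},
    {"tx": 0, "ty": -0.4, "tz": 1, "ax": 0, "ay": 0, "az": 0},
    {"tx": 0, "ty": -0.4, "tz": 1, "ax": 0, "ay": 0, "az": 0},
    {"tx": 0, "ty": -0.4, "tz": 1, "ax": 0, "ay": 0, "az": 0},
    {"tx": 0, "ty": -0.4, "tz": 1, "ax": 0, "ay": 0, "az": 0},
    {"tx": 0, "ty": -0.3, "tz": 1, "ax": 0, "ay": 0, "az": 0},
    {"tx": 0, "ty": -0.3, "tz": 1, "ax": 0, "ay": 0, "az": 0},
    {"tx": 0, "ty": -0.2, "tz": 0.8, "ax": 0, "ay": 0, "az": 0},
    {"tx": 0, "ty": 0, "tz": 0, "ax": 1, "ay": 0, "az": 0},
    {"tx": 0, "ty": 0, "tz": 0, "ax": 1, "ay": 0, "az": 0}
  ]
}}

```text
clock: 1.77
tool_pos: [0.5652, 0.1367, 0.2383]
eef_rot: [0.149, 0.691, -0.15, 0.691]
ft_force: [-0.4, 0.4, -0.5]
finger_gap: 0.0005
```

Emit:
{"api": "move_arm", "payload": {
  "steps": [
    {"tx": 0, "ty": 0, "tz": 0, "ax": 1, "ay": 0, "az": 0},
    {"tx": 0, "ty": 0, "tz": 0, "ax": 1, "ay": 0, "az": 0},
    {"tx": 0, "ty": 0, "tz": 0, "ax": 1, "ay": 0, "az": 0},
    {"tx": 0, "ty": 0, "tz": 0, "ax": 1, "ay": 0, "az": 0},
    {"tx": 0, "ty": 0, "tz": 0, "ax": 1, "ay": 0, "az": 0},
    {"tx": 0, "ty": 0, "tz": 0, "ax": 1, "ay": 0, "az": 0},
    {"tx": 0, "ty": 0, "tz": 0, "ax": 1, "ay": 0, "az": 0},
    {"tx": 0, "ty": 0, "tz": 0, "ax": 1, "ay": 0, "az": 0},
    {"tx": 0, "ty": 0, "tz": 0, "ax": 1, "ay": 0, "az": 0},
    {"tx": 0, "ty": 0, "tz": 0, "ax": 1, "ay": 0, "az": 0}
  ]
}}

```text
clock: 2.6
tool_pos: [0.5639, 0.1385, 0.2388]
eef_rot: [0.376, 0.599, -0.376, 0.599]
ft_force: [0.3, 0.6, 0.1]
finger_gap: 0.0003
```

Emit:
{"api": "move_arm", "payload": {
  "steps": [
    {"tx": 0, "ty": 0, "tz": 0, "ax": 1, "ay": 0, "az": 0},
    {"tx": 0, "ty": 0, "tz": 0, "ax": 1, "ay": 0, "az": 0},
    {"tx": 0, "ty": 0, "tz": 0, "ax": 1, "ay": 0, "az": 0},
    {"tx": 0, "ty": 0, "tz": 0, "ax": 1, "ay": 0, "az": 0},
    {"tx": 0, "ty": 0, "tz": 0, "ax": 1, "ay": 0, "az": 0},
    {"tx": 0, "ty": 0, "tz": 0, "ax": 0.5, "ay": 0, "az": 0},
    {"tx": 0, "ty": 0, "tz": 0, "ax": 0, "ay": 0, "az": 0}
  ]
}}

```text
clock: 3.18
tool_pos: [0.5639, 0.1386, 0.2388]
eef_rot: [0.482, 0.517, -0.483, 0.517]
ft_force: [-0.5, 0.2, -0.1]
finger_gap: 0.0001
```

Run:
```python
from h import *
p=np.load("p.npy");st=r.read_state()
t=w(p,(35,150,200))[0];print(st["clock"],st["tool_pos"],st["joint_pos"],units(t),R.from_quat(st["eef_rot"]).as_matrix().round(3),p[2])
for n in("side","top"):
    im=r.get_image(n);cv2.imwrite(f"pics/{n}1.png",im)
    print(proj(n,[st["tool_pos"],st["tool_pos"]-[0,0,.008]]))
```

```text
3.1833 [0.56391869 0.13864708 0.23882976] [-0.44389173  0.44410728  0.24659831  1.62533822 -0.11854791  1.08785454
 -0.09721804] [1.29424343 0.11024497 0.08261815] [[-0.001  0.998  0.068]
 [-0.     0.068 -0.998]
 [-1.    -0.001  0.   ]] 0.06890217055951502
[[234.05840569 180.22729703]
 [234.49105727 184.53878795]]
[[211.53259739 204.75759767]
 [212.20057275 205.48734338]]
```

View pics/side1.png

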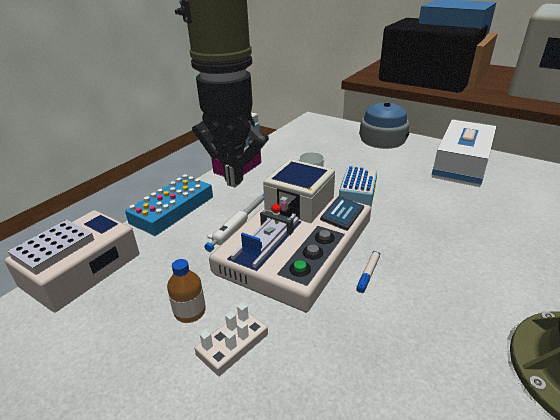

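View pics/top1.png

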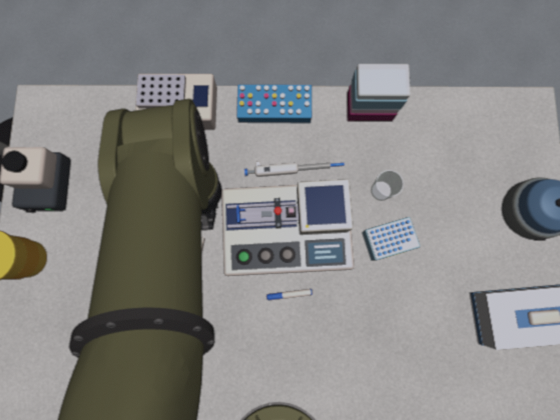

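Emit:
{"api": "move_arm", "payload": {
  "steps": [
    {"tx": 0.7, "ty": 0.1, "tz": 0, "ax": 0, "ay": 0, "az": 0},
    {"tx": 0.9, "ty": 0, "tz": 0, "ax": 0, "ay": 0, "az": 0},
    {"tx": 0.9, "ty": 0, "tz": 0, "ax": 0, "ay": 0, "az": 0},
    {"tx": 0.9, "ty": 0, "tz": 0, "ax": 0, "ay": 0, "az": 0},
    {"tx": 0.7, "ty": 0, "tz": 0, "ax": 0, "ay": 0, "az": 0},
    {"tx": 0.5, "ty": 0, "tz": 0, "ax": 0, "ay": 0, "az": 0},
    {"tx": 0.3, "ty": 0, "tz": 0, "ax": 0, "ay": 0, "az": 0},
    {"tx": 0.2, "ty": 0, "tz": 0, "ax": 0, "ay": 0, "az": 0},
    {"tx": 0, "ty": 0, "tz": 0, "ax": 0, "ay": 0, "az": 0}
  ]
}}

```text
clock: 4.03
tool_pos: [0.5669, 0.1387, 0.0855]
eef_rot: [0.482, 0.517, -0.483, 0.517]
ft_force: [-0.6, -0.6, 0.2]
finger_gap: 0.0003
```

Run:
```python
from h import *
p=np.load("p.npy");st=r.read_state()
print(st["ft_force"],units(w(p,(35,129,86))[0]))
im=r.get_image("side");cv2.imwrite("pics/s2.png",cv2.resize(im[150:310,170:380],None,fx=3.6,fy=3.6,interpolation=cv2.INTER_CUBIC))
```

```text
[-0.58268122 -0.6227165   0.21167146] [-0.01814121  0.01003154  0.77688671]
```

View pics/s2.png

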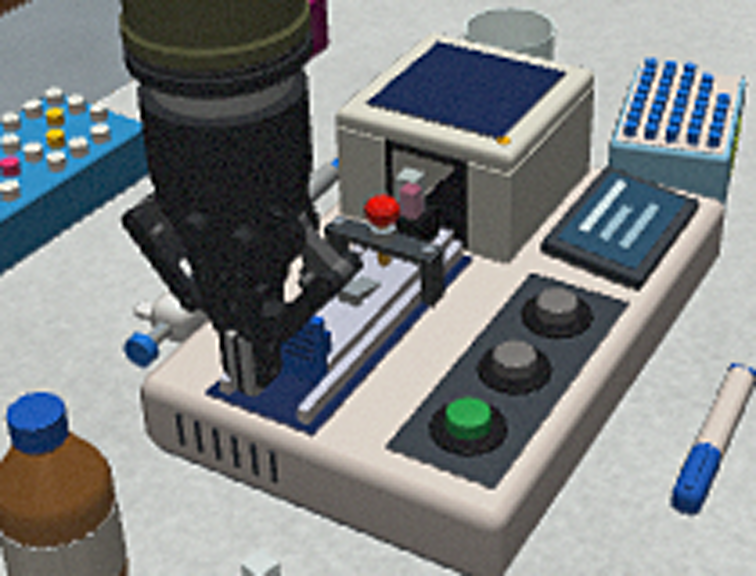

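Emit:
{"api": "move_arm", "payload": {
  "steps": [
    {"tx": 0, "ty": 0, "tz": 0.2, "ax": 0, "ay": 0, "az": 0},
    {"tx": 0, "ty": 0, "tz": 0.2, "ax": 0, "ay": 0, "az": 0},
    {"tx": 0, "ty": 0, "tz": 0.15, "ax": 0, "ay": 0, "az": 0},
    {"tx": 0, "ty": 0, "tz": 0.15, "ax": 0, "ay": 0, "az": 0},
    {"tx": 0, "ty": 0, "tz": 0.15, "ax": 0, "ay": 0, "az": 0},
    {"tx": 0, "ty": 0, "tz": 0.15, "ax": 0, "ay": 0, "az": 0},
    {"tx": 0, "ty": 0, "tz": 0, "ax": 0, "ay": 0, "az": 0}
  ]
}}

```text
clock: 4.67
tool_pos: [0.5696, 0.1086, 0.0868]
eef_rot: [0.483, 0.517, -0.482, 0.517]
ft_force: [-0.9, 3.8, 3.1]
finger_gap: 0.0003
```

Emit:
{"api": "move_arm", "payload": {
  "steps": [
    {"tx": 0, "ty": 0, "tz": 0.2, "ax": 0, "ay": 0, "az": 0},
    {"tx": 0, "ty": 0, "tz": 0.2, "ax": 0, "ay": 0, "az": 0},
    {"tx": 0, "ty": 0, "tz": 0.2, "ax": 0, "ay": 0, "az": 0},
    {"tx": 0, "ty": 0, "tz": 0.2, "ax": 0, "ay": 0, "az": 0},
    {"tx": 0, "ty": 0, "tz": 0.2, "ax": 0, "ay": 0, "az": 0},
    {"tx": 0, "ty": 0, "tz": 0.2, "ax": 0, "ay": 0, "az": 0},
    {"tx": 0, "ty": 0, "tz": 0.2, "ax": 0, "ay": 0, "az": 0},
    {"tx": 0, "ty": 0, "tz": 0.1, "ax": 0, "ay": 0, "az": 0},
    {"tx": 0, "ty": 0, "tz": 0.1, "ax": 0, "ay": 0, "az": 0},
    {"tx": 0, "ty": 0, "tz": 0, "ax": 0, "ay": 0, "az": 0}
  ]
}}

```text
clock: 5.5
tool_pos: [0.5725, 0.0625, 0.0866]
eef_rot: [0.483, 0.518, -0.482, 0.517]
ft_force: [-1.5, 7.4, 5.7]
finger_gap: 0.0001
```

Run:
```python
from h import *
p=np.load("p.npy");st=r.read_state()
print(st["ft_force"],units(w(p,(35,69,86))[0]))
im=r.get_image("side");cv2.imwrite("pics/s3.png",cv2.resize(im[150:310,170:380],None,fx=3.6,fy=3.6,interpolation=cv2.INTER_CUBIC))
```

```text
[-1.52461596  7.3841747   5.74807109] [ 0.02065174 -0.00286274  0.23070687]
```

View pics/s3.png

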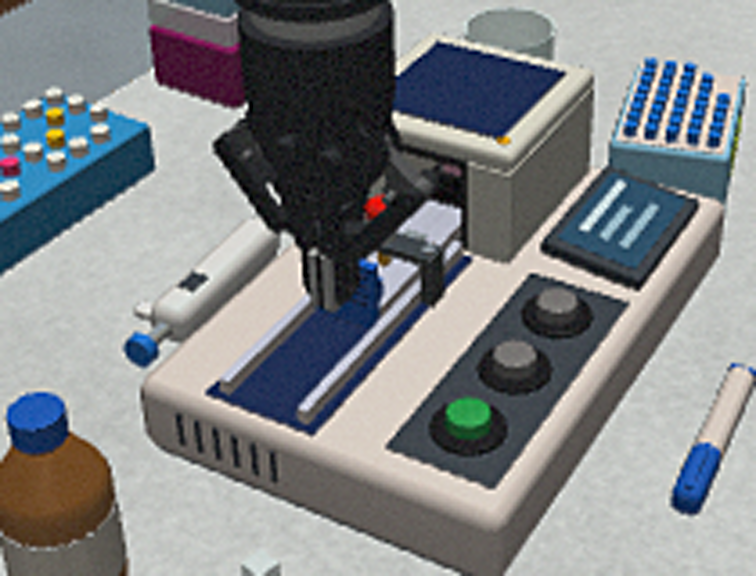

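Emit:
{"api": "move_arm", "payload": {
  "steps": [
    {"tx": 0, "ty": 0, "tz": 0.06, "ax": 0, "ay": 0, "az": 0},
    {"tx": 0, "ty": 0, "tz": 0.06, "ax": 0, "ay": 0, "az": 0},
    {"tx": 0, "ty": 0, "tz": 0.06, "ax": 0, "ay": 0, "az": 0},
    {"tx": 0, "ty": 0, "tz": 0, "ax": 0, "ay": 0, "az": 0}
  ]
}}

```text
clock: 5.88
tool_pos: [0.5729, 0.0576, 0.0867]
eef_rot: [0.483, 0.518, -0.481, 0.517]
ft_force: [-2.2, 6.7, 6.0]
finger_gap: 0.0004
```

Emit:
{"api": "move_arm", "payload": {
  "steps": [
    {"tx": 0, "ty": 0, "tz": 0.05, "ax": 0, "ay": 0, "az": 0},
    {"tx": 0, "ty": 0, "tz": 0, "ax": 0, "ay": 0, "az": 0}
  ]
}}

```text
clock: 6.05
tool_pos: [0.5729, 0.0564, 0.0866]
eef_rot: [0.483, 0.518, -0.481, 0.517]
ft_force: [-1.7, 7.5, 4.7]
finger_gap: 0.0002
```

Emit:
{"api": "move_arm", "payload": {
  "steps": [
    {"tx": 0, "ty": 0, "tz": 0.06, "ax": 0, "ay": 0, "az": 0},
    {"tx": 0, "ty": 0, "tz": 0, "ax": 0, "ay": 0, "az": 0}
  ]
}}

```text
clock: 6.22
tool_pos: [0.573, 0.0563, 0.0867]
eef_rot: [0.483, 0.519, -0.48, 0.517]
ft_force: [-2.9, 10.9, 6.4]
finger_gap: -0.0005
```

Emit:
{"api": "move_arm", "payload": {
  "steps": [
    {"tx": 0, "ty": 0, "tz": 0.06, "ax": 0, "ay": 0, "az": 0},
    {"tx": 0, "ty": 0, "tz": 0, "ax": 0, "ay": 0, "az": 0}
  ]
}}

```text
clock: 6.38
tool_pos: [0.573, 0.0563, 0.0867]
eef_rot: [0.483, 0.52, -0.48, 0.516]
ft_force: [-2.8, 16.6, 6.3]
finger_gap: 0.0002
```

Emit:
{"api": "move_arm", "payload": {
  "steps": [
    {"tx": 0, "ty": 0, "tz": 0.06, "ax": 0, "ay": 0, "az": 0},
    {"tx": 0, "ty": 0, "tz": 0, "ax": 0, "ay": 0, "az": 0}
  ]
}}

```text
clock: 6.55
tool_pos: [0.5729, 0.0562, 0.0867]
eef_rot: [0.483, 0.521, -0.479, 0.516]
ft_force: [-2.7, 20.1, 7.3]
finger_gap: -0.0002
```

Emit:
{"api": "move_arm", "payload": {
  "steps": [
    {"tx": 0, "ty": 0, "tz": -0.2, "ax": 0, "ay": 0, "az": 0},
    {"tx": 0, "ty": 0, "tz": -0.2, "ax": 0, "ay": 0, "az": 0},
    {"tx": 0, "ty": 0, "tz": -0.2, "ax": 0, "ay": 0, "az": 0},
    {"tx": 0, "ty": 0, "tz": -0.2, "ax": 0, "ay": 0, "az": 0},
    {"tx": 0, "ty": 0, "tz": -0.2, "ax": 0, "ay": 0, "az": 0},
    {"tx": 0, "ty": 0, "tz": -0.2, "ax": 0, "ay": 0, "az": 0},
    {"tx": 0, "ty": 0, "tz": -0.2, "ax": 0, "ay": 0, "az": 0},
    {"tx": 0, "ty": 0, "tz": 0, "ax": 0, "ay": 0, "az": 0}
  ]
}}

```text
clock: 7.22
tool_pos: [0.5703, 0.0917, 0.086]
eef_rot: [0.482, 0.517, -0.482, 0.517]
ft_force: [-1.0, 0.4, 0.2]
finger_gap: 0.0002
```

Run:
```python
from h import *
p=np.load("p.npy");st=r.read_state()
print(st["ft_force"],st["tool_pos"],units(w(p,(35,69,86))[0]))
im=r.get_image("side");cv2.imwrite("pics/s4.png",cv2.resize(im[150:310,170:380],None,fx=3.6,fy=3.6,interpolation=cv2.INTER_CUBIC))
```

```text
[-1.00446686  0.35038366  0.15481603] [0.57032265 0.09173612 0.08599851] [-3.14940215e-04  1.74567881e-03  1.20842844e+00]
```

View pics/s4.png

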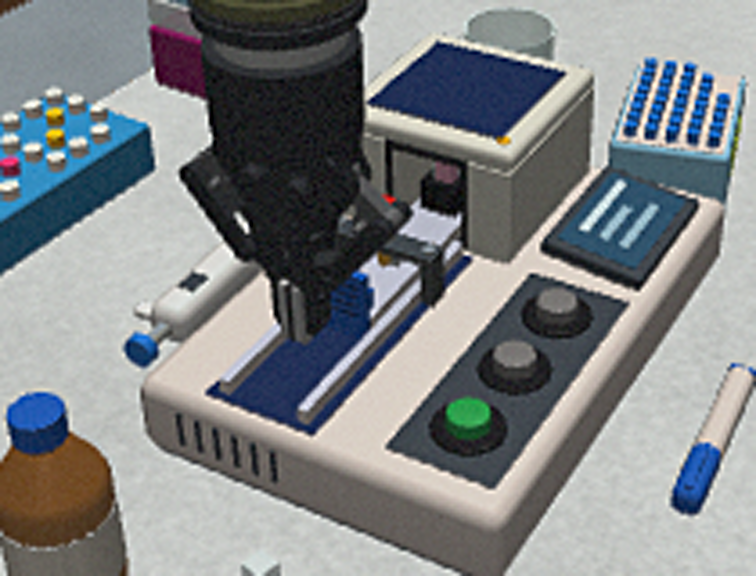

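Emit:
{"api": "move_arm", "payload": {
  "steps": [
    {"tx": 0, "ty": 0, "tz": -0.1, "ax": 0, "ay": 0, "az": 0},
    {"tx": -0.6, "ty": 0, "tz": 0, "ax": 0, "ay": 0, "az": 0},
    {"tx": -0.8, "ty": 0, "tz": 0, "ax": 0, "ay": 0, "az": 0},
    {"tx": -0.4, "ty": -0.4, "tz": 0, "ax": 0, "ay": 0, "az": 0},
    {"tx": 0, "ty": -0.8, "tz": 0, "ax": 0, "ay": 0, "az": 0},
    {"tx": 0, "ty": -0.8, "tz": 0, "ax": 0, "ay": 0, "az": 0},
    {"tx": 0, "ty": -0.8, "tz": 0, "ax": 0, "ay": 0, "az": 0},
    {"tx": 0, "ty": -0.57, "tz": 0, "ax": 0, "ay": 0, "az": 0},
    {"tx": 0, "ty": 0, "tz": 0, "ax": 0, "ay": 0, "az": 0}
  ]
}}

```text
clock: 8.02
tool_pos: [0.4657, 0.0857, 0.1403]
eef_rot: [0.482, 0.518, -0.483, 0.516]
ft_force: [-0.5, 0.5, -0.7]
finger_gap: 0.0002
```

Run:
```python
from h import *
p=np.load("p.npy");st=r.read_state()
print(st["ft_force"],st["tool_pos"],units(w(p,(-66,108,78))[0]))
im=r.get_image("side");cv2.imwrite("pics/s5.png",cv2.resize(im[150:310,170:380],None,fx=3.6,fy=3.6,interpolation=cv2.INTER_CUBIC))
```

```text
[-0.50869075  0.45240314 -0.69705908] [0.46568057 0.08572375 0.14029016] [ 2.07589979  0.13727615 -0.05151916]
```

View pics/s5.png

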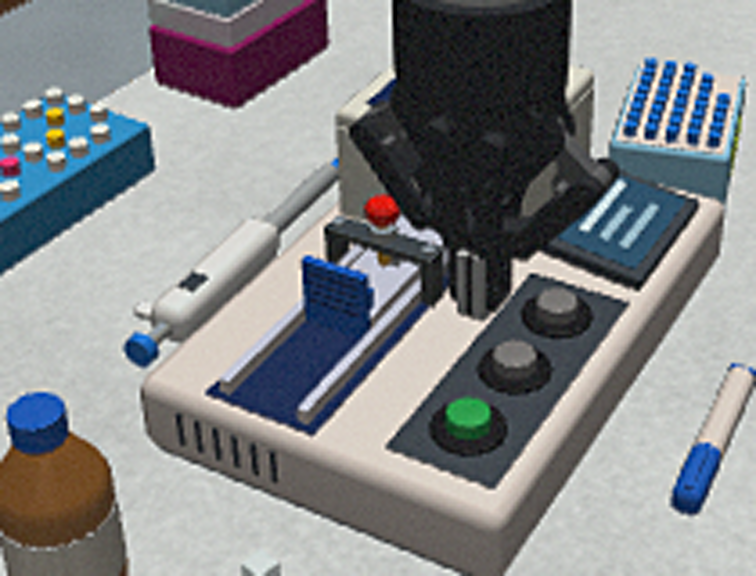

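Emit:
{"api": "move_arm", "payload": {
  "steps": [
    {"tx": 0.4, "ty": 0.14, "tz": -0.05, "ax": 0, "ay": 0, "az": 0},
    {"tx": 0.5, "ty": 0, "tz": 0, "ax": 0, "ay": 0, "az": 0},
    {"tx": 0.5, "ty": 0, "tz": 0, "ax": 0, "ay": 0, "az": 0},
    {"tx": 0.3, "ty": 0, "tz": 0, "ax": 0, "ay": 0, "az": 0},
    {"tx": 0.2, "ty": 0, "tz": 0, "ax": 0, "ay": 0, "az": 0},
    {"tx": 0, "ty": 0, "tz": 0, "ax": 0, "ay": 0, "az": 0}
  ]
}}

```text
clock: 8.57
tool_pos: [0.4735, 0.0881, 0.0823]
eef_rot: [0.482, 0.517, -0.483, 0.517]
ft_force: [-0.4, -1.1, -0.1]
finger_gap: -0.0003
```

Run:
```python
from h import *
p=np.load("p.npy");st=r.read_state()
print(st["ft_force"],st["tool_pos"],units(w(p,(-66,108,76))[0]))
im=r.get_image("side");cv2.imwrite("pics/s6.png",cv2.resize(im[190:300,230:370],None,fx=5,fy=5,interpolation=cv2.INTER_CUBIC))
```

```text
[-0.42703826 -1.07509217 -0.0548762 ] [0.47353374 0.08808358 0.08225403] [ 0.20868958 -0.1357053   0.00897974]
```

View pics/s6.png

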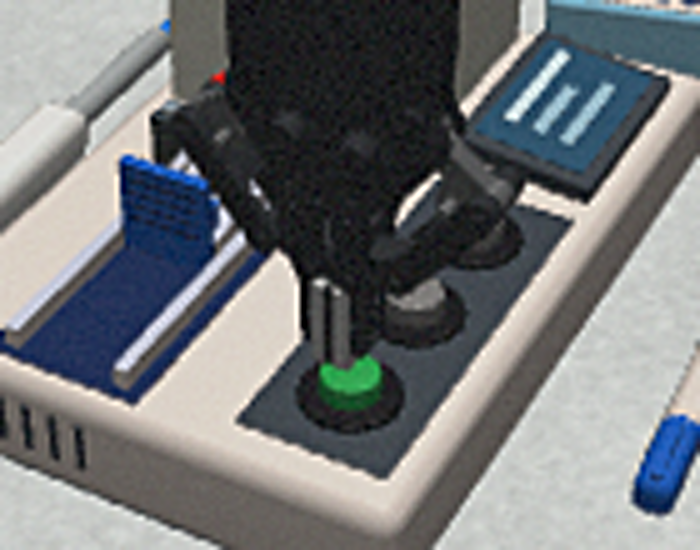

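Emit:
{"api": "move_arm", "payload": {
  "steps": [
    {"tx": 0.05, "ty": -0.13, "tz": 0, "ax": 0, "ay": 0, "az": 0},
    {"tx": 0.1, "ty": 0, "tz": 0, "ax": 0, "ay": 0, "az": 0},
    {"tx": 0.08, "ty": 0, "tz": 0, "ax": 0, "ay": 0, "az": 0},
    {"tx": 0.05, "ty": 0, "tz": 0, "ax": 0, "ay": 0, "az": 0},
    {"tx": 0, "ty": 0, "tz": 0, "ax": 0, "ay": 0, "az": 0}
  ]
}}

```text
clock: 9.03
tool_pos: [0.4698, 0.0882, 0.0749]
eef_rot: [0.482, 0.517, -0.482, 0.517]
ft_force: [-0.3, 0.0, 1.3]
finger_gap: 0.0001
```

Emit:
{"api": "move_arm", "payload": {
  "steps": [
    {"tx": 0.05, "ty": 0, "tz": 0, "ax": 0, "ay": 0, "az": 0},
    {"tx": 0.05, "ty": 0, "tz": 0, "ax": 0, "ay": 0, "az": 0},
    {"tx": 0, "ty": 0, "tz": 0, "ax": 0, "ay": 0, "az": 0}
  ]
}}

```text
clock: 9.28
tool_pos: [0.4698, 0.0882, 0.0718]
eef_rot: [0.482, 0.517, -0.482, 0.517]
ft_force: [-0.3, 0.9, 2.5]
finger_gap: 0.0003
```

Emit:
{"api": "move_arm", "payload": {
  "steps": [
    {"tx": 0.05, "ty": 0, "tz": 0, "ax": 0, "ay": 0, "az": 0},
    {"tx": 0, "ty": 0, "tz": 0, "ax": 0, "ay": 0, "az": 0}
  ]
}}

```text
clock: 9.45
tool_pos: [0.4698, 0.0882, 0.071]
eef_rot: [0.483, 0.517, -0.482, 0.517]
ft_force: [-3.6, 0.2, 10.2]
finger_gap: -0.0002
```

Emit:
{"api": "move_arm", "payload": {
  "steps": [
    {"tx": 0.05, "ty": 0, "tz": 0, "ax": 0, "ay": 0, "az": 0},
    {"tx": 0, "ty": 0, "tz": 0, "ax": 0, "ay": 0, "az": 0}
  ]
}}

```text
clock: 9.62
tool_pos: [0.4699, 0.0881, 0.0706]
eef_rot: [0.483, 0.517, -0.482, 0.517]
ft_force: [-6.6, 0.6, 26.3]
finger_gap: 0.0002
```

Emit:
{"api": "move_arm", "payload": {
  "steps": [
    {"tx": -0.2, "ty": 0, "tz": 0, "ax": 0, "ay": 0, "az": 0},
    {"tx": -0.3, "ty": 0, "tz": 0, "ax": 0, "ay": 0, "az": 0},
    {"tx": -0.6, "ty": 0, "tz": 0, "ax": 0, "ay": 0, "az": 0},
    {"tx": -0.9, "ty": 0, "tz": 0, "ax": 0, "ay": 0, "az": 0},
    {"tx": -0.9, "ty": 0, "tz": 0, "ax": 0, "ay": 0, "az": 0},
    {"tx": -0.9, "ty": 0, "tz": -0.4, "ax": 0, "ay": 0, "az": 0},
    {"tx": -0.9, "ty": 0, "tz": -0.9, "ax": 0, "ay": 0, "az": 0},
    {"tx": 0, "ty": 0, "tz": -0.9, "ax": 0, "ay": 0, "az": 0},
    {"tx": 0, "ty": 0, "tz": -0.9, "ax": 0, "ay": 0, "az": 0},
    {"tx": 0, "ty": 0, "tz": -0.9, "ax": 0, "ay": 0, "az": 0}
  ]
}}

```text
clock: 10.45
tool_pos: [0.4613, 0.209, 0.2108]
eef_rot: [0.483, 0.517, -0.482, 0.517]
ft_force: [1.2, 0.4, 0.2]
finger_gap: -0.0
```

Emit:
{"api": "move_arm", "payload": {
  "steps": [
    {"tx": 0, "ty": 0, "tz": -0.9, "ax": 0, "ay": 0, "az": 0},
    {"tx": 0, "ty": 0, "tz": -0.6, "ax": 0, "ay": 0, "az": 0},
    {"tx": 0, "ty": 0, "tz": 0, "ax": 0, "ay": 0, "az": 0},
    {"tx": 0, "ty": 0, "tz": 0, "ax": 0, "ay": 0, "az": 0},
    {"tx": 0, "ty": 0, "tz": 0, "ax": 0, "ay": 0, "az": 0}
  ]
}}

```text
clock: 10.87
tool_pos: [0.4583, 0.2516, 0.2098]
eef_rot: [0.482, 0.517, -0.483, 0.517]
ft_force: [-0.2, -0.1, 0.8]
finger_gap: 0.0001
```

Run:
```python
from h import *
p=np.load("p.npy")
im=r.get_image("side");cv2.imwrite("pics/s7.png",cv2.resize(im[150:310,170:380],None,fx=3.6,fy=3.6,interpolation=cv2.INTER_CUBIC))
im=r.get_image("top");cv2.imwrite("pics/t7.png",im)
for tr in (0,43.5):
  q=proj("side",w(p,[(55,118-tr,100),(15,118-tr,100)]));print(tr,(q-[170,150])*3.6)
```

```text
0 [[255.38988915 300.81010965]
 [320.08796679 323.04883807]]
43.5 [[300.54440878 258.03448143]
 [363.654704   278.45826826]]
```

View pics/s7.png

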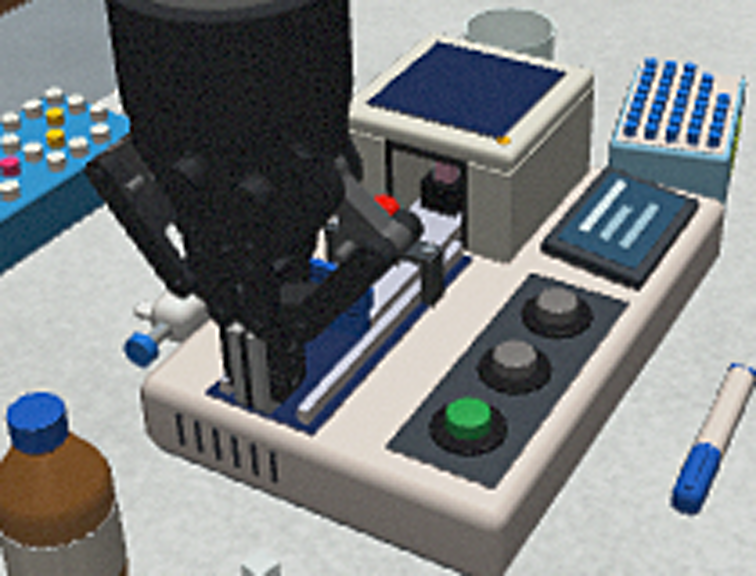

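View pics/t7.png

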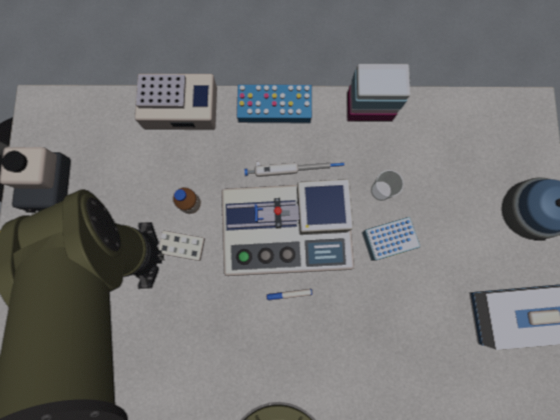

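```bash
python3 -c "
from station import r
print(r.close_job())"
```

```text
the job is handed in; nothing more can be done
None
```

The slide is latched with the cuvette inside the hood. The green key has been pressed fully down and is up again, and I handed the job in at about 11 s.

- **Slide:** I pushed the blue plate with the shut fingertips until the slide stopped moving and the force along the push rose to 20 N, then backed off. The force dropped to about 0 while the plate stayed behind. In the side picture, its corners match the predicted 43.5 mm travel within a few pixels of the enlarged picture.
- **Green key:** I pressed it to its bottom, where the TCP stopped at z ≈ 0.071 m. The last creep step reached 26 N at the wrist. I then lifted off and moved clear.
- **Last checks:** The final pictures show the slide still latched, the knob in place, and the green key up. The grey keys and loose objects look as they did at the start, with no unexpected forces along the way.
- **Disagreements:** Fitting the photometer's pose separately in the two cameras gave results about 2 mm and 0.5° apart, which did not affect the work. My first move call was refused because it left out the zero entries.

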